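# Find the springiest filter foam and fit it

### The job

Squeeze-test the foam cups on the drip tray: press a foam straight down until it is level with its cup's rim and hold it there a moment to feel how hard it pushes back, never crushing it well below the rim. Fit the cup with the springiest foam fully home and upright in the green collar of the filter foot without ramming it, put the cup with the limpest foam in the red waste tub, and leave the third standing on the tray as the spare. Leave everything else where it is.

Things in the scene. Friction and masses are not known exactly. Their poses are not given: they have to be found in the camera images.
- cup_a_mid (a point): one of three outwardly identical filter cups: grey slotted plastic cup with a blue foam disc. Point on its axis 30 mm above its underside, z up. Rigid cup 56 mm diameter, 3 mm wall, from 12 to 52 mm above the underside (rim 22 mm above this point); below it a black round spigot, 44 mm diameter, 12 mm long, lower edge chamfered. Weighs 72 g; grip it round the rigid wall.
- cup_b_mid (a point): one of three outwardly identical filter cups: grey slotted plastic cup with a blue foam disc. Point on its axis 30 mm above its underside, z up. Sizes as cup_a. The foam disc, 47 mm diameter, stands 10 mm proud of the rim (top 32 mm above this point); it can be pressed straight down inside the rim and springs back.
- cup_c_mid (a point): one of three outwardly identical filter cups: grey slotted plastic cup with a blue foam disc. Point on its axis 30 mm above its underside, z up. Sizes as cup_a and cup_b. The foams differ only in resistance; where each stands on the tray changes from start to start and cannot be seen.
- foam_a (a joint): how far the foam of cup_a is pressed down, in m: 0 relaxed, 0.010 when its top is level with the rim; over 0.015 ruins it. Resistance grows in proportion to depth; at rim level the limpest foam pushes back with about 3 N, the middling about 6 N, the springiest about 12 N. (A tired foam has also taken a set of a few hundredths of a mm, too little to measure.)
- foam_b (a joint): how far the foam of cup_b is pressed down, in m: 0 relaxed, 0.010 when its top is level with the rim; over 0.015 ruins it. Resistance grows in proportion to depth; at rim level the limpest foam pushes back with about 3 N, the middling about 6 N, the springiest about 12 N. (A tired foam has also taken a set of a few hundredths of a mm, too little to measure.)
- foam_c (a joint): how far the foam of cup_c is pressed down, in m: 0 relaxed, 0.010 when its top is level with the rim; over 0.015 ruins it. Resistance grows in proportion to depth; at rim level the limpest foam pushes back with about 3 N, the middling about 6 N, the springiest about 12 N. (A tired foam has also taken a set of a few hundredths of a mm, too little to measure.)
- tray: white drip tray, fixed, 130 (x) x 320 (y) mm, lip 10 mm high; origin at the centre of its underside, the cups stand in it on its floor 5 mm above the origin, in a row along its y axis about 95 mm apart
- filter: the filter's black suction foot, fixed, 94 mm in diameter, with a green round collar on top: collar 62 mm outside, 47 mm inside diameter, 10 mm deep, its mouth 28 mm above the origin. A cup's spigot drops into the collar and stands on its floor, 18 mm above the origin (the cup's centre point then 48 mm above the origin). Origin at the centre of the underside, z axis up along the collar's axis
- tub: red waste tub, fixed, open on top, 170 (x) x 160 (y) mm, 50 mm high, walls and floor about 4 mm; origin at the centre of its underside
- ring_jar: bystander, to be left alone: a screw-top glass jar of white ceramic filter rings, diameter 82, height 120 mm; origin at the centre of its underside
- coconut_hut: bystander, to be left alone: an orange resin half-coconut hut with a dark doorway, diameter 124, height 68 mm; origin at the centre of its underside
- feeding_tube: bystander, to be left alone: a black plastic feeding tube lying flat with a grey clip, 200 long, 24 high, along its own x axis, all in mm; origin at the centre of its underside
- specimen_cup: bystander, to be left alone: a white plastic specimen cup with a screw lid, diameter 65, height 72 mm; origin at the centre of its underside
- pump_head: bystander, to be left alone: the filter's black pump head with a green band and a grey nozzle, diameter 56, height 68 mm; origin at the centre of its underside
- food_can: bystander, to be left alone: a food can with a green label and a pale lid, diameter 62, height 85 mm; origin at the centre of its underside
There are look-alikes about, which are no part of the job. Leave any orange or turquoise look-alike of the part that bears cup_b_mid alone.

How it is judged (in metres and radians):
On the way, in this order (a step that is already met when the one before it is completed fails the run):
1. the springiest foam (the one that resists with over 8.6 N) has been pressed level with its rim (8 to 13 mm of travel, rim level is 10) and held there, its cup standing on the tray (((value of joint foam_a between 0.008 and 0.013 m and contact force between the fingers and foam_a above 8.6 N and x of cup_a_mid in the frame of tray between -0.065 and 0.065 m and y of cup_a_mid in the frame of tray between -0.16 and 0.16 m and z of cup_a_mid in the frame of tray between 0.025 and 0.045 m) or (value of joint foam_b between 0.008 and 0.013 m and contact force between the fingers and foam_b above 8.6 N and x of cup_b_mid in the frame of tray between -0.065 and 0.065 m and y of cup_b_mid in the frame of tray between -0.16 and 0.16 m and z of cup_b_mid in the frame of tray between 0.025 and 0.045 m) or (value of joint foam_c between 0.008 and 0.013 m and contact force between the fingers and foam_c above 8.6 N and x of cup_c_mid in the frame of tray between -0.065 and 0.065 m and y of cup_c_mid in the frame of tray between -0.16 and 0.16 m and z of cup_c_mid in the frame of tray between 0.025 and 0.045 m))), for 0.25 s.
2. a cup stands home in the collar of the filter foot (((horizontal distance between cup_a_mid and filter below 0.004 m and z of cup_a_mid in the frame of filter between 0.04 and 0.051 m and angle between cup_a_mid's own z axis and vertical below 0.08 rad) or (horizontal distance between cup_b_mid and filter below 0.004 m and z of cup_b_mid in the frame of filter between 0.04 and 0.051 m and angle between cup_b_mid's own z axis and vertical below 0.08 rad) or (horizontal distance between cup_c_mid and filter below 0.004 m and z of cup_c_mid in the frame of filter between 0.04 and 0.051 m and angle between cup_c_mid's own z axis and vertical below 0.08 rad))), for 0.2 s.
At the end, for the whole second after the job is handed in: springiest cup in the collar (4 mm off axis, 3 mm of home, 0.08 rad upright at most), limpest in the waste tub, third upright (0.12 rad) on the tray, all released and at rest (0.03 m/s). The rules tell the foams apart by their set: springiest under 0.015 mm, middling 0.015 to 0.045 mm (((horizontal distance between cup_a_mid and filter below 0.004 m and z of cup_a_mid in the frame of filter between 0.04 and 0.051 m and angle between cup_a_mid's own z axis and vertical below 0.08 rad and value of joint foam_a between -0.0001 and 1.5e-05 m) or (horizontal distance between cup_b_mid and filter below 0.004 m and z of cup_b_mid in the frame of filter between 0.04 and 0.051 m and angle between cup_b_mid's own z axis and vertical below 0.08 rad and value of joint foam_b between -0.0001 and 1.5e-05 m) or (horizontal distance between cup_c_mid and filter below 0.004 m and z of cup_c_mid in the frame of filter between 0.04 and 0.051 m and angle between cup_c_mid's own z axis and vertical below 0.08 rad and value of joint foam_c between -0.0001 and 1.5e-05 m)) and ((x of cup_a_mid in the frame of tray between -0.065 and 0.065 m and y of cup_a_mid in the frame of tray between -0.16 and 0.16 m and z of cup_a_mid in the frame of tray between 0.025 and 0.045 m and angle between cup_a_mid's own z axis and vertical below 0.12 rad and value of joint foam_a between 1.5e-05 and 4.5e-05 m) or (x of cup_b_mid in the frame of tray between -0.065 and 0.065 m and y of cup_b_mid in the frame of tray between -0.16 and 0.16 m and z of cup_b_mid in the frame of tray between 0.025 and 0.045 m and angle between cup_b_mid's own z axis and vertical below 0.12 rad and value of joint foam_b between 1.5e-05 and 4.5e-05 m) or (x of cup_c_mid in the frame of tray between -0.065 and 0.065 m and y of cup_c_mid in the frame of tray between -0.16 and 0.16 m and z of cup_c_mid in the frame of tray between 0.025 and 0.045 m and angle between cup_c_mid's own z axis and vertical below 0.12 rad and value of joint foam_c between 1.5e-05 and 4.5e-05 m)) and ((x of cup_a_mid in the frame of tub between -0.083 and 0.083 m and y of cup_a_mid in the frame of tub between -0.078 and 0.078 m and z of cup_a_mid in the frame of tub between 0.01 and 0.065 m) or (x of cup_b_mid in the frame of tub between -0.083 and 0.083 m and y of cup_b_mid in the frame of tub between -0.078 and 0.078 m and z of cup_b_mid in the frame of tub between 0.01 and 0.065 m) or (x of cup_c_mid in the frame of tub between -0.083 and 0.083 m and y of cup_c_mid in the frame of tub between -0.078 and 0.078 m and z of cup_c_mid in the frame of tub between 0.01 and 0.065 m)) and linear speed of each of cup_a, cup_b, cup_c below 0.03 m/s); the robot touches nothing.
It fails at once if a foam is crushed more than 15 mm (5 mm below its rim) (value of joint any of foam_a, foam_b, foam_c above 0.015 m).
It fails at once if a cup is rammed against the filter foot with more than 40 N (contact force between any of cup_a, cup_b, cup_c and filter above 40 N).
It fails at once if a bystander is shifted by more than 30 mm or tipped (distance of any of ring_jar, coconut_hut, feeding_tube, specimen_cup, pump_head, food_can from where it was at the start of the episode above 0.03 m or angle between any of ring_jar, coconut_hut, feeding_tube, specimen_cup, pump_head, food_can's own z axis and vertical above 0.35 rad).
It also fails if it takes over 64 s, if anything falls off the work surface, if the arm or the gripper's body presses on something with over 40 N, if the wrist force passes 120 N, or if a joint passes its speed limit or range.

### The arm

A 6-joint arm with a two-finger parallel gripper is mounted at the origin on the work surface. World frame = base frame: x ahead of the robot, y to its left, z up, the work surface at z = 0. Lengths are in m, angles in degrees, forces in N, time in s.
With the tool pointing down it reaches from about 0.25 to 0.725 m from the base axis. Payload 9.7 kg.
Tool frame: the origin (TCP) lies at the very end of the fingers, on their centre line; the grasp point (between the pads) lies 19 mm behind it; z points along the fingers, y is the direction in which the jaws open and shut (so a half turn about z gives the same grasp; the last joint's range is limited). The gripper opens to 85 mm and grips with 20 to 120 N. Pads are 22 mm wide; open, the fingers measure 114 mm over their backs; the gripper's body (76 mm by 85 mm) begins 54 mm behind the grasp point. The pads swing forward as they close: fully open they stand 13 mm farther back than shut.
Start: joints at [74.198, 4.979, 10.078, 95.1, 0, 90], TCP at [0.15, 0.529, 0.231] pointing down, gripper open.
Joint ranges: [-179.16, 179.16], [-48.56, 103.87], [-65.8, 70.77], [-126.05, 130.52], [-82.76, 87.17], [-180, 180]. Speed limits (degrees/s): [127.2, 127.2, 147.25, 180, 180, 180].

### API

Orientations are given as [roll, pitch, yaw] about the fixed x, y, z axes, in that order (R = Rz(yaw) Ry(pitch) Rx(roll)).
In Python, from station import observe, snapshot, finish_job gives the robot as it stands.
- The arm moves only by the tool send_rows, never from a script. Its argument "moves" is a list of rows, each a list of 7 numbers: the turn, a rotation vector about the world's x, y, z in degrees, then the shift along the world's x, y, z in units of 30 mm (1.0 is 30 mm), then the closure, from 0 (fully open) to 1 (shut). A call has 1 to 20 rows; each row shifts and turns the pose as measured when the row begins; what a row does not reach is not made up. A row lasts 1/12 s, in which the tool goes at most 41.7 mm and 7.16 degrees, less where a joint would pass 70% of its speed; a pose out of reach is approached as far as the arm can. A call is refused whole if a number of a shift passes 1 or a number of a turn 7.16, either way. A call with a gripper value outside its range is refused whole. The fingers move at their own pace and stop on an object; "force" is the grip in N (left out, the last holds). Time passes only in rows, so rows that do not move let the fingers close. It gives the time, the measured TCP pose, the force and the opening at its end, in the units of the state.
- observe(): the state, without advancing time (a new reading comes with each control period).
- snapshot(name): name is "scene" or "side" or "wrist"; returns a dict with "color" (400x640x3 uint8, red, green, blue), "mtx" (3x3 intrinsics, pixels), "rvec" (rotation vector, rad) and "tvec" (3), from world to camera coordinates, as OpenCV has them; the wrist camera has in their place "hand_eye" (4x4, takes a point from camera to tool coordinates, whose origin is the TCP and whose axes are the flange's). Camera axes: x right, y down, z forward; pixel columns grow to the right and rows downward; lengths in m; the calibration is good to about 2 mm. A picture is of the moment at which its call begins: read the wrist's pose just before it. There is no depth.
- finish_job(): hands the job in, once; it reports no verdict.
The state is a dict: "time": time; "q": joint angles; "joint_velocities": joint speeds; "joint_efforts": joint torques, N m; "eef_pos": TCP position; "orientation": TCP orientation; "force": force on the tool from outside, world axes, zero at the start; "wrist_torque": the same for the moment, N m; "finger_gap": finger opening in m.
Only numpy, scipy, OpenCV 4.12 (cv2) and the standard library are available. Lean on these libraries where they do the work, as an engineer would, in place of code of your own. Each camera call takes 0.05 s, during which the arm holds its last target.

## Working session

There is one attempt and no reset: what is moved stays moved. The work goes in short steps, Python scripts to look and compute and a tool call to move; the robot and the scene stay as the last step left them, time stands still between calls to the robot, and variables do not carry over. Pictures are saved under pics/ and viewed, and the job is handed in when it is done.

Besides the shell and the picture viewer there is one more tool, called after "Emit:" as name(argument=value, ...), one argument or row to a line, values as JSON. send_rows: Moves the arm, as the interface text tells. Its arguments: {"type":"object","properties":{"moves":{"type":"array","items":{"type":"array","items":{"type":"number"}}},"force":{"type":"number"}},"required":["moves"]}

```bash
mkdir -p pics; ls
python3 - <<'E'
from station import observe, snapshot
import cv2,numpy as np
print(observe())
for n in ["scene","side","wrist"]:
    s=snapshot(n); cv2.imwrite(f"pics/{n}0.png",s["color"][:,:,::-1])
    np.savez(f"{n}0.npz",**s)
    print(n,{k:v for k,v in s.items() if k!="color"})
E
```

```text
pics
{'time': 0.0, 'q': array([7.41992641e+01, 5.01147736e+00, 1.00332106e+01, 9.50980079e+01,
       1.02781368e-04, 8.99993704e+01]), 'joint_velocities': array([-0.01569806,  0.04413342,  0.11471858, -0.06223705,  0.02457421,
        0.02909287]), 'joint_efforts': array([-4.09832501e-03, -5.20391357e+01,  4.64806151e+01,  1.61282031e-02,
       -2.64201080e-04, -7.03210802e-06]), 'eef_pos': array([0.14969921, 0.52900172, 0.2305683 ]), 'orientation': array([-1.79923725e+02, -1.03619407e-04,  1.64199894e+02]), 'force': array([-0.24551549, -0.53193803, -0.18746345]), 'wrist_torque': array([ 1.12939521e-02, -3.79137219e-02,  4.06492045e-05]), 'finger_gap': 0.08533841833761074}
scene {'mtx': array([[411.68599889,   0.        , 320.98036956],
       [  0.        , 411.68599889, 204.30921203],
       [  0.        ,   0.        ,   1.        ]]), 'rvec': array([ 1.97596316,  1.40505291, -0.61543942]), 'tvec': array([-0.18319008, -0.31838373,  1.42662548])}
side {'mtx': array([[374.38166277,   0.        , 313.02189532],
       [  0.        , 374.38166277, 199.74953204],
       [  0.        ,   0.        ,   1.        ]]), 'rvec': array([ 2.34668606, -0.41899663,  0.18968814]), 'tvec': array([-0.49901931,  0.17102332,  0.73975507])}
wrist {'mtx': array([[286.45147712,   0.        , 321.02884807],
       [  0.        , 286.45147712, 199.85129362],
       [  0.        ,   0.        ,   1.        ]]), 'hand_eye': array([[-2.36550470e-05, -9.52041073e-01, -3.05970252e-01,
         7.80593623e-02],
       [ 9.99999605e-01, -2.94295086e-04,  8.38401676e-04,
        -4.26977444e-04],
       [-8.88238372e-04, -3.05970111e-01,  9.52040704e-01,
        -1.42349737e-01],
       [ 0.00000000e+00,  0.00000000e+00,  0.00000000e+00,
         1.00000000e+00]])}
```

View pics/scene0.png

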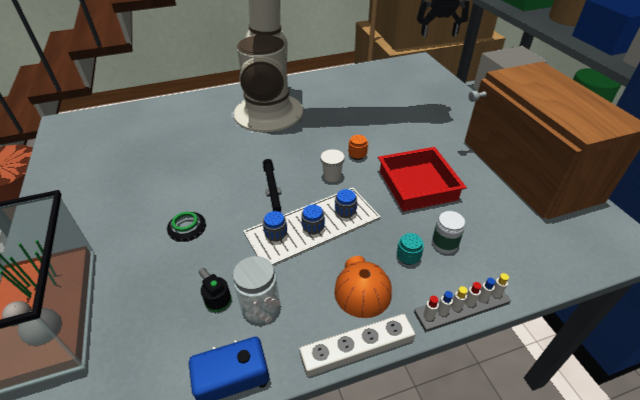

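View pics/side0.png

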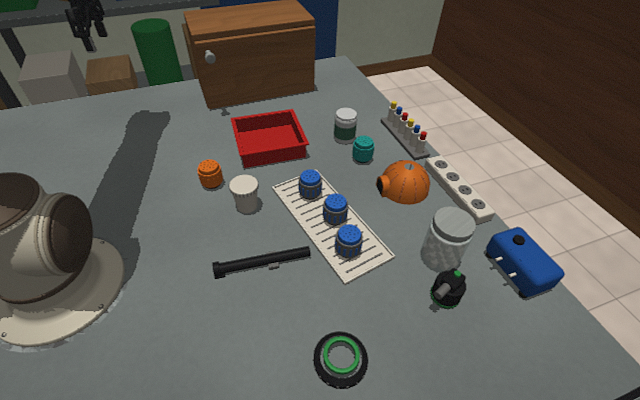

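View pics/wrist0.png

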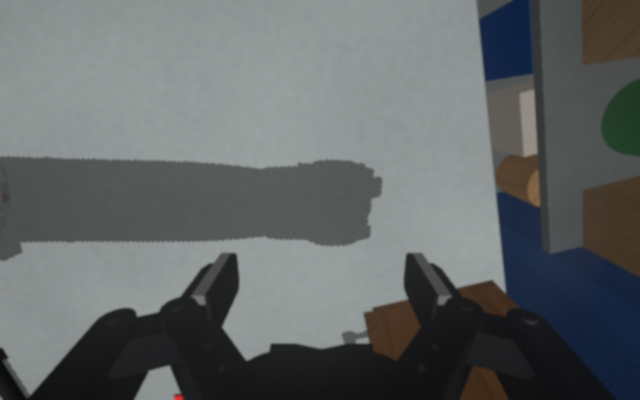

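The scene view shows the three blue cups at about (275,226), (313,219) and (346,203), the green collar at (186,225), and the red tub at (421,178). The orange cup (358,147) and the turquoise one (410,249) are the look-alikes. I'll zoom in next.

Run:
```python
import cv2,numpy as np
a=np.load("scene0.npz")["color"][:,:,::-1]; b=np.load("side0.npz")["color"][:,:,::-1]
def crop(im,x0,y0,x1,y1,k): return cv2.resize(im[y0:y1,x0:x1],None,fx=k,fy=k,interpolation=cv2.INTER_CUBIC)
cv2.imwrite("pics/c1.png",crop(a,240,180,390,270,5))
cv2.imwrite("pics/c2.png",crop(b,265,160,400,290,4))
cv2.imwrite("pics/c3.png",np.hstack([crop(a,155,195,225,255,5),crop(b,300,320,380,400,4)[:300]]))
```

```text
(no output)
```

View pics/c1.png

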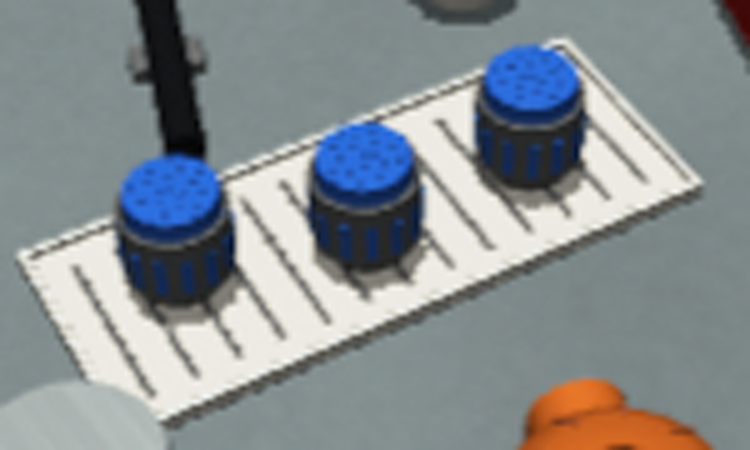

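View pics/c2.png

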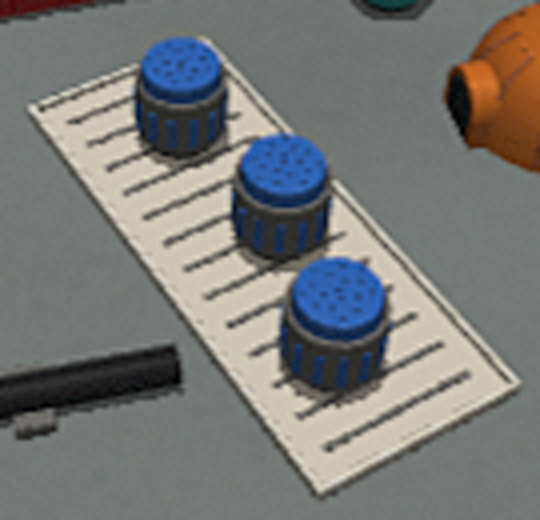

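View pics/c3.png

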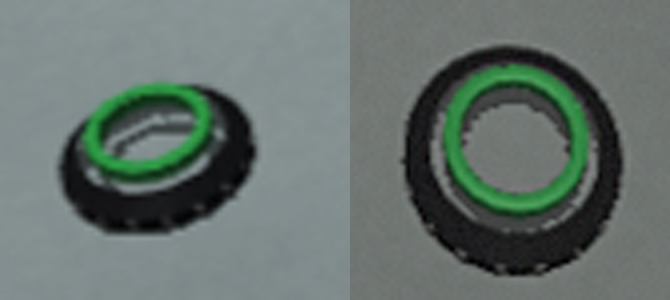

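```bash
cat > h.py <<'E'
import cv2,numpy as np
from scipy.optimize import least_squares
S={n:dict(np.load(n+"0.npz")) for n in("scene","side")}
def proj(s,P): return cv2.projectPoints(np.float64(P).reshape(-1,3),s["rvec"],s["tvec"],s["mtx"],None)[0].reshape(-1,2)
def ray(s,uv,z):
    R=cv2.Rodrigues(s["rvec"])[0]; c=-R.T@s["tvec"]
    d=R.T@np.linalg.inv(s["mtx"])@np.array([*uv,1]); return c+d*(z-c[2])/d[2]
t=np.linspace(0,2*np.pi,120)
def circ(x,y,z,r): return np.c_[x+r*np.cos(t),y+r*np.sin(t),0*t+z]
def polycent(p):
    m=cv2.moments(np.float32(p).reshape(-1,1,2)); return np.array([m["m10"],m["m01"]])/m["m00"]
def fit(s,cent,z,r):
    g=ray(s,cent,z)[:2]
    return least_squares(lambda v:polycent(proj(s,circ(*v,z,r)))-cent,g).x
E
python3 - <<'E'
from h import *
for n,s in S.items():
    hsv=cv2.cvtColor(s["color"],cv2.COLOR_RGB2HSV)
    H,Sa,V=[hsv[...,i].astype(int) for i in range(3)]
    m=((H>100)&(H<125)&(Sa>150)&(V>(185 if n=="scene" else 160))).astype(np.uint8)
    m=cv2.morphologyEx(m,cv2.MORPH_CLOSE,np.ones((5,5)))
    k,l,st,c=cv2.connectedComponentsWithStats(m)
    for i in range(1,k):
        if 100<st[i,4]<2000:
            v=fit(s,c[i],.067,.0235); a=cv2.contourArea(np.float32(proj(s,circ(*v,.067,.0235))))
            print(n,"foam",c[i].round(1),st[i,4],round(a),v.round(4))
    m=((H>45)&(H<75)&(Sa>120)&(V>80)).astype(np.uint8)
    k,l,st,c=cv2.connectedComponentsWithStats(m)
    for i in range(1,k):
        if st[i,4]>60:
            cn=cv2.findContours((l==i).astype(np.uint8),cv2.RETR_EXTERNAL,cv2.CHAIN_APPROX_NONE)[0][0]
            e=cv2.convexHull(cn); cc=polycent(e); print(n,"green",cc.round(1),st[i],fit(s,cc,.027,.031).round(4),cv2.contourArea(e))
    m=((H<6)|(H>174))&(Sa>150)&(V>60); k,l,st,c=cv2.connectedComponentsWithStats(m.astype(np.uint8)); i=1+st[1:,4].argmax(); print(n,"red",st[i])
# tray and tub corners by eye
sc,sd=S["scene"],S["side"]
for nm,s,pts,z in[("tray sc",sc,[(244,231),(353.5,188),(380,216.5),(273,264)],.01),("tray sd",sd,[(272,186.5),(316,170),(395,256),(345,284)],.01),
  ("tub sc",sc,[(379,155),(434,149),(465,184),(411,202)],.05),("tub sd",sd,[(232,117),(296,111),(308,144),(243,157)],.05)]:
    P=np.array([ray(s,p,z)[:2] for p in pts]); print(nm,P.round(3).tolist(),P.mean(0).round(3),np.linalg.norm(P-np.roll(P,1,0),axis=1).round(3))
for nm,a,b in[("hut",(362,290),None),("jar lid",(255,270),None)]: print(nm,ray(sc,a,.07 if nm=="hut" else .12).round(3))
for nm,a,z in[("tube ends",(268,163),.012),("t2",(276,207),.012),("spec top",(332,156),.072),("can",(451,219),.085),("pump",(215,280),.06)]: print(nm,ray(sc,a,z).round(3))
E
```

```text
scene foam [345.7 195. ] 171 192 [0.5519 0.0712]
scene foam [312.3 211. ] 191 216 [ 0.5772 -0.0237]
scene foam [273.4 217.7] 198 226 [ 0.5679 -0.1166]
scene foam [225.4 369.3] 1305 579 [ 0.8928 -0.2824]
scene green [183.9 220.3] [171 212  26  18 157] [ 0.4626 -0.3218] 332.0
scene red [ 378  147   88   64 3707]
side foam [309.7 175.7] 176 214 [0.55   0.0695]
side foam [335.6 200.6] 222 260 [ 0.5755 -0.0253]
side foam [349.2 232.8] 284 329 [ 0.5661 -0.118 ]
side green [340.8 354.2] [323 336  36  37 422] [ 0.4615 -0.3225] 1010.5
side red [ 231  109   78   59 3258]
tray sc [[0.532, -0.188], [0.476, 0.125], [0.599, 0.147], [0.655, -0.145]] [ 0.566 -0.015] [0.13  0.318 0.125 0.298]
tray sd [[0.47, 0.122], [0.595, 0.143], [0.655, -0.168], [0.528, -0.194]] [ 0.562 -0.024] [0.321 0.127 0.317 0.129]
tub sc [[0.411, 0.227], [0.439, 0.386], [0.6, 0.384], [0.613, 0.221]] [0.516 0.305] [0.202 0.162 0.161 0.163]
tub sd [[0.433, 0.393], [0.615, 0.362], [0.595, 0.204], [0.422, 0.209]] [0.516 0.292] [0.185 0.185 0.16  0.173]
hut [ 0.824 -0.001  0.07 ]
jar lid [ 0.745 -0.192  0.12 ]
tube ends [ 0.291 -0.069  0.012]
t2 [ 0.479 -0.093  0.012]
spec top [0.398 0.091 0.072]
can [0.725 0.258 0.085]
pump [ 0.695 -0.273  0.06 ]
```

Both cameras agree to about 2 mm, and the cup spacing matches the 95 mm given. I'll shut the fingers and move above cup A at (0.551, 0.070), turning the jaws across the row.

Emit:
send_rows(
  moves=[
    [0,0,-4,0.83,-0.95,0,1],
    [0,0,-4,0.83,-0.95,0,1],
    [0,0,-4,0.83,-0.95,0,1],
    [0,0,-4,0.83,-0.95,0,1],
    [0,0,-4,0.83,-0.95,0,1],
    [0,0,-4,0.83,-0.95,0,1],
    [0,0,-4,0.83,-0.95,0,1],
    [0,0,-4,0.83,-0.95,0,1],
    [0,0,-4,0.83,-0.95,0,1],
    [0,0,-4,0.83,-0.95,0,1],
    [0,0,-4,0.83,-0.95,0,1],
    [0,0,-4,0.83,-0.95,0,1],
    [0,0,-4,0.83,-0.95,0,1],
    [0,0,-4,0.83,-0.95,0,1],
    [0,0,-4,0.83,-0.95,0,1],
    [0,0,-4,0.83,-0.95,0,1],
  ],
  force=40,
)

```text
time: 1.48
eef_pos: [0.5555, 0.0519, 0.2259]
orientation: [-179.7, -0.1, 97.9]
force: [1.0, 0.9, -0.1]
finger_gap: -0.0001
```

Emit:
send_rows(
  moves=[
    [0,0,3,-0.15,0.6,0,1],
    [0,0,0,0,0,0,1],
    [0,0,0,0,0,0,1],
  ],
)

```text
time: 1.73
eef_pos: [0.5554, 0.0612, 0.2224]
orientation: [-179.5, -0.0, 100.0]
force: [-0.5, 0.9, -0.0]
finger_gap: 0.0003
```

```bash
cat >> h.py <<'E'
from scipy.spatial.transform import Rotation as Ro
def wrist(name):
    from station import observe,snapshot
    o=observe(); s=snapshot("wrist"); cv2.imwrite(f"pics/{name}.png",s["color"][:,:,::-1])
    T=np.eye(4); T[:3,:3]=Ro.from_euler("xyz",o["orientation"],degrees=True).as_matrix(); T[:3,3]=o["eef_pos"]
    W=np.linalg.inv(T@s["hand_eye"])
    s["rvec"]=cv2.Rodrigues(W[:3,:3])[0]; s["tvec"]=W[:3,3]; print(o["eef_pos"].round(4),o["orientation"].round(2),o["force"].round(2))
    return s
E
python3 - <<'E'
from h import *
s=wrist("w1")
hsv=cv2.cvtColor(s["color"],cv2.COLOR_RGB2HSV)
H,Sa,V=[hsv[...,i].astype(int) for i in range(3)]
print(proj(s,[[.551,.0703,.067],[.5764,-.0245,.067]]))
E
```

```text
[0.5554 0.0612 0.2224] [-179.49   -0.     99.96] [-0.55  0.94 -0.03]
[[319.5853322  175.39081679]
 [327.0987136  257.3982869 ]]
```

View pics/w1.png

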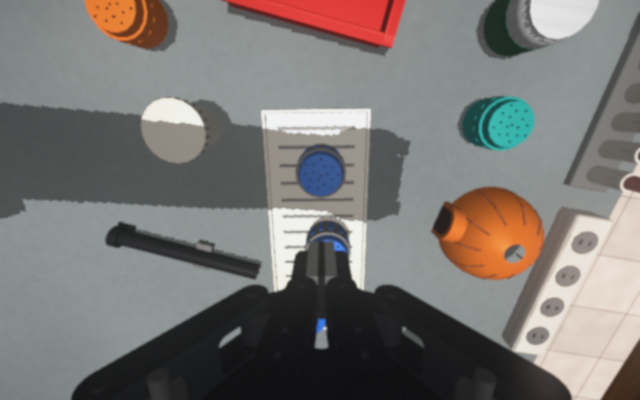

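The wrist view shows the foam of cup A at (321,172), where I predicted (320,175), so they agree within about 3 mm. Lowering.

Emit:
send_rows(
  moves=[
    [0,0,0,-0.1,0.2,-0.8,1],
    [0,0,0,-0.1,0.2,-0.8,1],
    [0,0,0,0,0.1,-0.8,1],
    [0,0,0,0,0,-0.6,1],
    [0,0,0,0,0,-0.3,1],
    [0,0,0,0,0,0,1],
    [0,0,0,0,0,0,1],
  ],
)

```text
time: 2.37
eef_pos: [0.5468, 0.0802, 0.122]
orientation: [-179.7, -0.0, 100.3]
force: [0.5, 0.8, -0.4]
finger_gap: 0.0004
```

Emit:
send_rows(
  moves=[
    [0,0,0,0,0,0,1],
    [0,0,0,0,0,0,1],
  ],
)

```text
time: 2.53
eef_pos: [0.5472, 0.0806, 0.1241]
orientation: [-179.8, -0.0, 100.3]
force: [-0.1, 0.3, -1.0]
finger_gap: 0.0001
```

Emit:
send_rows(
  moves=[
    [0,0,0,0.1,-0.25,-0.7,1],
    [0,0,0,0,-0.1,-0.5,1],
    [0,0,0,0,0,-0.3,1],
    [0,0,0,0,0,0,1],
    [0,0,0,0,0,0,1],
    [0,0,0,0,0,0,1],
  ],
)

```text
time: 3.03
eef_pos: [0.554, 0.0704, 0.0849]
orientation: [179.6, 0.0, 100.3]
force: [0.5, 0.4, -0.1]
finger_gap: -0.0002
```

Emit:
send_rows(
  moves=[
    [0,0,0,0,0,0,1],
  ],
)

```text
time: 3.12
eef_pos: [0.5544, 0.0705, 0.0859]
orientation: [179.5, 0.0, 100.3]
force: [0.2, 0.8, 0.2]
finger_gap: 0.0002
```

Emit:
send_rows(
  moves=[
    [0,0,0,-0.1,0,-0.3,1],
    [0,0,0,0,0,-0.2,1],
    [0,0,0,0,0,-0.1,1],
    [0,0,0,0,0,0,1],
    [0,0,0,0,0,0,1],
  ],
)

```text
time: 3.53
eef_pos: [0.5517, 0.0711, 0.0678]
orientation: [179.4, 0.0, 100.3]
force: [-0.8, 0.3, 1.0]
finger_gap: 0.0001
```

Emit:
send_rows(
  moves=[
    [0,0,0,0,0,-0.15,1],
    [0,0,0,0,0,-0.1,1],
    [0,0,0,0,0,0,1],
    [0,0,0,0,0,0,1],
  ],
)

```text
time: 3.87
eef_pos: [0.5521, 0.0711, 0.0614]
orientation: [179.3, 0.0, 100.3]
force: [-2.7, -0.3, 7.2]
finger_gap: 0.0003
```

7.2 N at 5.6 mm suggests this is the springiest foam. I'll press it to rim level and hold.

Emit:
send_rows(
  moves=[
    [0,0,0,0,0,-0.12,1],
    [0,0,0,0,0,-0.05,1],
    [0,0,0,0,0,0,1],
  ],
)

```text
time: 4.12
eef_pos: [0.5527, 0.0712, 0.0589]
orientation: [179.1, 0.0, 100.3]
force: [-4.0, -1.1, 9.9]
finger_gap: 0.0003
```

Emit:
send_rows(
  moves=[
    [0,0,0,0,0,0,1],
  ],
)

```text
time: 4.2
eef_pos: [0.5529, 0.0712, 0.0599]
orientation: [179.0, 0.0, 100.3]
force: [-3.2, -1.2, 9.0]
finger_gap: -0.0001
```

Emit:
send_rows(
  moves=[
    [0,0,0,-0.03,0,-0.12,1],
    [0,0,0,-0.02,0,-0.08,1],
    [0,0,0,0,0,-0.05,1],
  ],
)

```text
time: 4.45
eef_pos: [0.5525, 0.0712, 0.0563]
orientation: [178.8, 0.1, 100.3]
force: [-5.0, -0.2, 13.2]
finger_gap: -0.0001
```

Emit:
send_rows(
  moves=[
    [0,0,0,0,0,-0.03,1],
    [0,0,0,0,0,-0.03,1],
  ],
)

```text
time: 4.62
eef_pos: [0.553, 0.0712, 0.0572]
orientation: [178.6, 0.1, 100.3]
force: [-5.3, -0.8, 12.7]
finger_gap: -0.0001
```

Emit:
send_rows(
  moves=[
    [0,0,0,0,0,-0.03,1],
    [0,0,0,0,0,-0.03,1],
  ],
)

```text
time: 4.78
eef_pos: [0.5535, 0.0713, 0.0582]
orientation: [178.4, 0.1, 100.3]
force: [-4.5, -0.5, 10.6]
finger_gap: 0.0001
```

Emit:
send_rows(
  moves=[
    [0,0,0,0,0,-0.02,1],
    [0,0,0,0,0,-0.02,1],
  ],
)

```text
time: 4.95
eef_pos: [0.5541, 0.0714, 0.0596]
orientation: [178.3, 0.1, 100.3]
force: [-4.5, 0.2, 9.6]
finger_gap: -0.0003
```

Held once. I'll hold a second time for margin.

Emit:
send_rows(
  moves=[
    [0,0,0,-0.04,0,-0.1,1],
    [0,0,0,-0.02,0,-0.07,1],
    [0,0,0,0,0,-0.05,1],
  ],
)

```text
time: 5.2
eef_pos: [0.5533, 0.0714, 0.0571]
orientation: [178.0, 0.1, 100.3]
force: [-4.7, -0.9, 12.8]
finger_gap: -0.0002
```

Emit:
send_rows(
  moves=[
    [0,0,0,0,0,-0.055,1],
    [0,0,0,0,0,-0.055,1],
    [0,0,0,0,0,-0.05,1],
  ],
)

```text
time: 5.45
eef_pos: [0.5542, 0.0714, 0.0567]
orientation: [177.7, 0.1, 100.3]
force: [-5.4, -0.7, 14.2]
finger_gap: -0.0002
```

Emit:
send_rows(
  moves=[
    [0,0,0,0,0,-0.05,1],
    [0,0,0,0,0,-0.05,1],
    [0,0,0,0,0,-0.05,1],
  ],
)

```text
time: 5.7
eef_pos: [0.5553, 0.0716, 0.057]
orientation: [177.4, 0.1, 100.3]
force: [-5.0, -0.3, 13.6]
finger_gap: -0.0001
```

Emit:
send_rows(
  moves=[
    [1,0,0,0,0,0.5,1],
    [0.5,0,0,0,0,0.7,1],
    [0,0,0,0.2,-0.7,0.2,1],
    [0,0,0,0.2,-0.9,0,1],
    [0,0,0,0.2,-0.9,0,1],
    [0,0,0,0,-0.4,0,1],
    [0,0,0,0,0,0,1],
    [0,0,0,0,0,0,1],
  ],
)

```text
time: 6.37
eef_pos: [0.5738, -0.0179, 0.1013]
orientation: [177.0, -1.4, 100.4]
force: [0.6, -0.4, 0.6]
finger_gap: 0.0001
```

Emit:
send_rows(
  moves=[
    [-1.9,2.7,0,0.1,-0.25,-0.5,1],
    [0,0,0,0,0,-0.4,1],
    [0,0,0,0,0,-0.2,1],
    [0,0,0,0,0,0,1],
    [0,0,0,0,0,0,1],
  ],
)

```text
time: 6.78
eef_pos: [0.5757, -0.0218, 0.0658]
orientation: [-180.0, -0.1, 100.5]
force: [0.8, 0.2, 1.9]
finger_gap: -0.0004
```

Emit:
send_rows(
  moves=[
    [0,0,0,0,0,0,1],
  ],
)

```text
time: 6.87
eef_pos: [0.5755, -0.0213, 0.066]
orientation: [180.0, -0.1, 100.5]
force: [0.1, -0.4, 1.5]
finger_gap: 0.0001
```

Emit:
send_rows(
  moves=[
    [0,0,0,0,0,-0.15,1],
    [0,0,0,0,0,-0.15,1],
    [0,0,0,0,0,-0.03,1],
    [0,0,0,0,0,-0.03,1],
  ],
)

```text
time: 7.2
eef_pos: [0.5769, -0.0214, 0.0584]
orientation: [179.6, 0.0, 100.5]
force: [-1.3, -2.7, 6.4]
finger_gap: -0.0001
```

Emit:
send_rows(
  moves=[
    [0,0,0,0,0,-0.05,1],
    [0,0,0,0,0,-0.03,1],
  ],
)

```text
time: 7.37
eef_pos: [0.5772, -0.022, 0.0574]
orientation: [179.5, 0.1, 100.5]
force: [-2.5, -1.7, 6.0]
finger_gap: -0.0
```

Emit:
send_rows(
  moves=[
    [0,0,0,0,0,-0.05,1],
    [0,0,0,0,0,-0.03,1],
  ],
)

```text
time: 7.53
eef_pos: [0.5773, -0.0224, 0.0563]
orientation: [179.4, 0.1, 100.5]
force: [-2.8, -1.1, 6.4]
finger_gap: -0.0001
```

Cup B pushes back with about 6 N at rim level, so it's the middling one. Next is cup C.

Emit:
send_rows(
  moves=[
    [0,0,0,0,0,0.7,1],
    [0,0,0,0,0,0.8,1],
    [0,0,0,-0.1,-0.8,0.2,1],
    [0,0,0,-0.1,-0.9,0,1],
    [0,0,0,-0.1,-0.9,0,1],
    [0,0,0,0,-0.5,0,1],
    [0,0,0,0,0,-0.4,1],
    [0,0,0,0,0,-0.3,1],
    [0,0,0,0,0,0,1],
    [0,0,0,0,0,0,1],
  ],
)

```text
time: 8.37
eef_pos: [0.566, -0.1162, 0.0854]
orientation: [179.4, -0.1, 100.6]
force: [-0.2, -0.3, 0.0]
finger_gap: 0.0001
```

Emit:
send_rows(
  moves=[
    [0,0,0,0,0,0,1],
  ],
)

```text
time: 8.45
eef_pos: [0.5657, -0.1153, 0.0847]
orientation: [179.5, -0.1, 100.6]
force: [0.7, -0.4, -0.1]
finger_gap: 0.0001
```

Emit:
send_rows(
  moves=[
    [0,0,0,0,-0.05,-0.3,1],
    [0,0,0,0,0,-0.25,1],
    [0,0,0,0,0,-0.1,1],
    [0,0,0,0,0,0,1],
  ],
)

```text
time: 8.78
eef_pos: [0.5661, -0.1147, 0.0634]
orientation: [179.4, -0.1, 100.8]
force: [0.3, 0.1, 1.2]
finger_gap: -0.0003
```

Emit:
send_rows(
  moves=[
    [0,0,0,0,0,-0.12,1],
    [0,0,0,0,0,-0.05,1],
    [0,0,0,0,0,-0.02,1],
  ],
)

```text
time: 9.03
eef_pos: [0.5667, -0.1148, 0.0578]
orientation: [179.4, -0.1, 100.8]
force: [0.2, -0.5, 2.8]
finger_gap: 0.0
```

Cup C gives about 3 N, so it's the limpest. I'll rise, go back over cup A with the jaws open, and re-measure the cups.

Emit:
send_rows(
  moves=[
    [0,0,0,0,0,0.8,1],
    [0,0,0,0,0,0.9,0.5],
    [0,0,0,0,0.3,0.9,0],
    [0,0,0,0,0.9,0.9,0],
    [0,0,0,-0.1,0.95,0.9,0],
    [0,0,0,-0.1,0.95,0.9,0],
    [0,0,0,-0.1,0.95,0.3,0],
    [0,0,0,-0.1,0.7,0,0],
    [0,0,0,-0.1,0.3,0,0],
    [0,0,0,0,0,0,0],
    [0,0,0,0,0,0,0],
  ],
)

```text
time: 9.95
eef_pos: [0.5472, 0.0429, 0.2322]
orientation: [179.5, -0.4, 100.6]
force: [0.5, 0.5, -0.0]
finger_gap: 0.0853
```

```bash
cat >> h.py <<'E'
def foams(s,vmin):
    hsv=cv2.cvtColor(s["color"],cv2.COLOR_RGB2HSV); H,Sa,V=[hsv[...,i].astype(int) for i in range(3)]
    m=((H>100)&(H<125)&(Sa>150)&(V>vmin)).astype(np.uint8); m=cv2.morphologyEx(m,cv2.MORPH_CLOSE,np.ones((5,5)))
    k,l,st,c=cv2.connectedComponentsWithStats(m)
    for i in range(1,k):
        if st[i,4]>60:
            z=.067; v=fit(s,c[i],z,.0235); a=cv2.contourArea(np.float32(proj(s,circ(*v,z,.0235)))); print(c[i].round(1),st[i,4],round(a),v.round(4))
E
python3 - <<'E'
from h import *
from station import snapshot
s=wrist("w2"); foams(s,90)
for n,v in(("scene",185),("side",160)):
    s=snapshot(n); cv2.imwrite(f"pics/{n}2.png",s["color"][:,:,::-1]); print(n); foams(s,v)
E
```

```text
[0.5472 0.0429 0.2322] [179.47  -0.38 100.63] [ 0.52  0.47 -0.01]
[331.8 244.7] 671 1118 [ 0.5755 -0.029 ]
[312.4 303.9] 816 906 [ 0.5675 -0.1148]
[493.  393.7] 310 623 [ 0.8503 -0.2191]
scene
[309.9 211.6] 131 217 [ 0.5772 -0.0299]
[273.5 217.8] 202 226 [ 0.5681 -0.1164]
[224.1 365.2] 1968 566 [ 0.8849 -0.2834]
side
[336.4 202.4] 156 263 [ 0.575 -0.031]
[349.3 232.8] 289 329 [ 0.5663 -0.118 ]
```

View pics/w2.png

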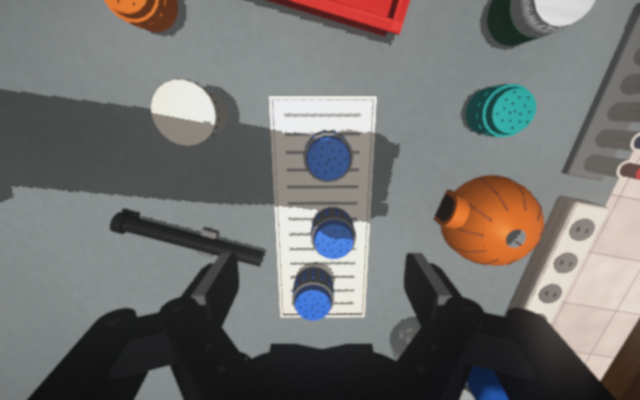

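View pics/side2.png

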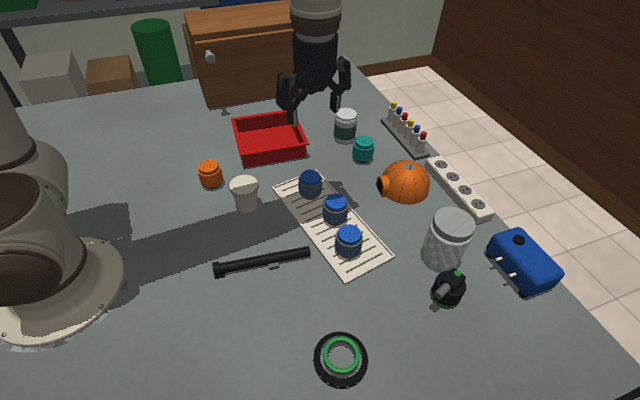

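The wrist view shows all three cups still upright, with A at about (329,156) in shadow. I'll measure A with a lower brightness threshold.

Run:
```python
from h import *
s=wrist("w3")
for vm in(60,70,80,100): print(vm); foams(s,vm)
for uv in[(329,156)]: print(ray(s|{"rvec":s["rvec"].ravel()},uv,.067))
```

```text
[0.5473 0.0419 0.2317] [179.53  -0.38 100.52] [ 0.53 -0.31 -0.81]
60
[332.2 244.4] 658 1123 [ 0.5755 -0.0294]
[312.9 303.5] 826 911 [ 0.5675 -0.1148]
[487.5 388.2] 704 641 [ 0.8374 -0.2115]
70
[332.2 244.4] 658 1123 [ 0.5755 -0.0294]
[312.9 303.5] 826 911 [ 0.5675 -0.1148]
[492.4 392.6] 386 629 [ 0.8474 -0.2182]
80
[332.2 244.4] 658 1123 [ 0.5755 -0.0294]
[312.9 303.5] 826 911 [ 0.5675 -0.1148]
[493.1 393.1] 341 628 [ 0.8487 -0.2189]
100
[332.2 244.4] 658 1123 [ 0.5755 -0.0294]
[312.9 303.5] 826 911 [ 0.5675 -0.1148]
[493.9 394.1] 266 625 [ 0.8506 -0.2206]
[0.55179319 0.07310045 0.067     ]
```

Emit:
send_rows(
  moves=[
    [-0.4,0.4,0,0.1,0.6,-0.5,0],
    [0,0,0,0.05,0.4,-0.9,0],
    [0,0,0,0,0,-0.9,0],
    [0,0,0,0,0,-0.9,0],
    [0,0,0,0,0,-0.5,0],
    [0,0,0,0,0,0,0],
    [0,0,0,0,0,0,0],
  ],
)

```text
time: 10.73
eef_pos: [0.552, 0.0662, 0.1147]
orientation: [-179.9, -0.0, 99.9]
force: [0.6, 0.3, 1.0]
finger_gap: 0.0852
```

Emit:
send_rows(
  moves=[
    [0,0,0,0,0,0,0],
  ],
)

```text
time: 10.82
eef_pos: [0.5521, 0.0655, 0.115]
orientation: [-179.9, -0.0, 99.9]
force: [-0.0, 0.8, 0.1]
finger_gap: 0.0854
```

Emit:
send_rows(
  moves=[
    [0,0,0.5,-0.03,0.25,-0.4,0],
    [0,0,0,0,0,-0.6,0],
    [0,0,0,0,0,-0.6,0],
    [0,0,0,0,0,-0.6,0],
    [0,0,0,0,0,-0.4,0],
    [0,0,0,0,0,-0.2,0],
    [0,0,0,0,0,0,0],
    [0,0,0,0,0,0,0],
  ],
)

```text
time: 11.48
eef_pos: [0.5556, 0.0752, 0.0333]
orientation: [179.4, -0.0, 100.5]
force: [0.3, 0.4, 0.6]
finger_gap: 0.0853
```

Emit:
send_rows(
  moves=[
    [0,0,0,0,0,0,0],
  ],
)

```text
time: 11.57
eef_pos: [0.556, 0.0753, 0.034]
orientation: [179.3, -0.0, 100.5]
force: [0.2, 0.4, -0.5]
finger_gap: 0.0853
```

Emit:
send_rows(
  moves=[
    [-0.1,0.6,0,-0.15,-0.12,-0.25,0],
    [0,0,0,-0.03,0,-0.15,0],
    [0,0,0,0,0,0,0],
    [0,0,0,0,0,0,0],
  ],
)

```text
time: 11.9
eef_pos: [0.5516, 0.0716, 0.0235]
orientation: [179.8, 0.0, 100.5]
force: [-0.4, 0.4, 0.4]
finger_gap: 0.0855
```

Run:
```python
from h import *
s=wrist("w4"); foams(s,60)
```

```text
[0.5516 0.0716 0.0235] [179.77   0.   100.47] [-0.42  0.39  0.39]
[320.7 297.1] 8911 8844 [0.551  0.0748]
```

View pics/w4.png

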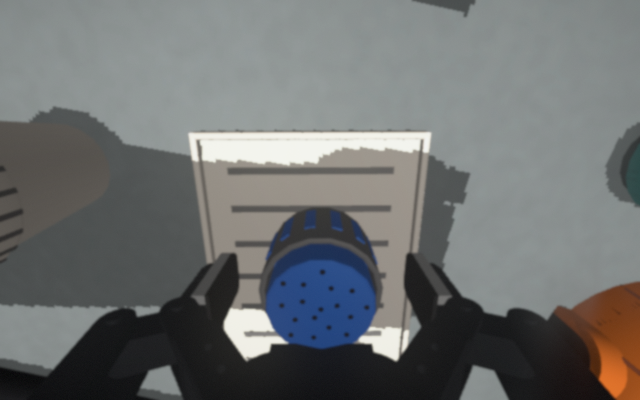

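The wrist view shows cup A centred between the jaws, with the foam centre at about (321,300). Closing.

Emit:
send_rows(
  moves=[
    [0,0,0,0,0.07,0,0],
    [0,0,0,0,0,0,0.4],
    [0,0,0,0,0,0,0.8],
    [0,0,0,0,0,0,1],
    [0,0,0,0,0,0,1],
    [0,0,0,0,0,0,1],
    [0,0,0,0,0,0,1],
  ],
  force=40,
)

```text
time: 12.53
eef_pos: [0.5523, 0.0741, 0.0247]
orientation: [179.7, 0.0, 100.5]
force: [1.2, -0.8, -0.7]
finger_gap: 0.0547
```

Emit:
send_rows(
  moves=[
    [0,0,0,0,0,0.2,1],
    [0,0,0,0,0,0.2,1],
    [0,0,0,0,0,0,1],
    [0,0,0,0,0,0,1],
  ],
)

```text
time: 12.87
eef_pos: [0.5521, 0.0741, 0.0377]
orientation: [179.7, 0.0, 100.5]
force: [-0.4, 0.8, -0.5]
finger_gap: 0.0548
```

Emit:
send_rows(
  moves=[
    [0,0,0,0,0,0.9,1],
    [0,0,0,0,0,0.9,1],
    [0,0,0,0,0,0.9,1],
    [0,0,0,0,0,0.9,1],
    [0,0,0,0,0,0.3,1],
    [0,0,0,0,0,0,1],
    [0,0,0,0,0,0,1],
  ],
)

```text
time: 13.45
eef_pos: [0.55, 0.0738, 0.1576]
orientation: [179.9, -0.0, 100.5]
force: [-0.1, -0.1, -1.3]
finger_gap: 0.0551
```

Run:
```python
from h import *
s=wrist("w5")
```

```text
[0.55   0.0738 0.1576] [ 1.7988e+02 -1.0000e-02  1.0048e+02] [-0.13 -0.06 -1.28]
```

View pics/w5.png

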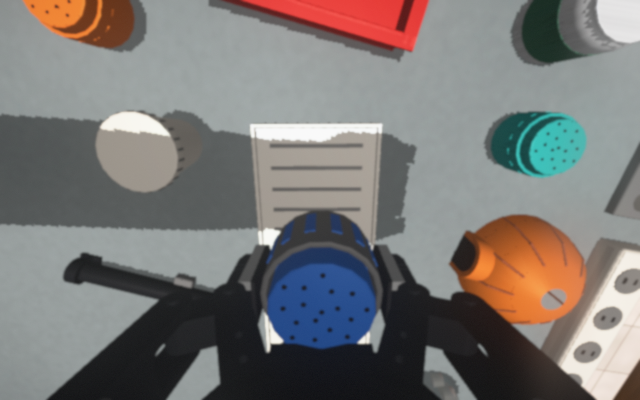

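Run:
```python
from h import *
im=cv2.imread("pics/w5.png")
h=np.load("scene0.npz")
from station import snapshot
s=snapshot("wrist"); C=np.linalg.inv(s["hand_eye"]); im=s["color"]
def pr(P): 
    q=(C[:3,:3]@np.array(P).T).T+C[:3,3]; u=(s["mtx"]@q.T).T; return u[:,:2]/u[:,2:]
for z,r in((-.0423,.0235),(-.0323,.028)):
  for dx in(-.003,0,.003):
    e=pr(circ(dx,0,z,r)); print(z,dx,"rows",e[:,1].min().round(1),e[:,1].max().round(1),"cols",e[:,0].min().round(1),e[:,0].max().round(1))
print([ (y,*im[y,321]) for y in range(208,352,2)])
k=cv2.resize(im[200:360,240:400],None,fx=4,fy=4)[:,:,::-1].copy()
for dx,c in((-.003,(0,0,255)),(0,(0,255,0)),(.003,(0,255,255))):
  cv2.polylines(k,[((pr(circ(dx,0,-.0423,.0235))-[240,200])*4).astype(np.int32).reshape(-1,1,2)],True,c,1)
cv2.imwrite("pics/o1.png",k[:600])
```

```text
-0.0423 -0.003 rows 261.1 355.0 cols 264.3 376.7
-0.0423 0 rows 254.3 349.6 cols 263.9 377.1
-0.0423 0.003 rows 247.4 344.2 cols 263.4 377.5
-0.0323 -0.003 rows 239.6 345.3 cols 258.5 382.6
-0.0323 0 rows 233.1 340.3 cols 258.0 383.0
-0.0323 0.003 rows 226.5 335.2 cols 257.6 383.4
[(208, np.uint8(115), np.uint8(111), np.uint8(107)), (210, np.uint8(81), np.uint8(80), np.uint8(78)), (212, np.uint8(60), np.uint8(60), np.uint8(58)), (214, np.uint8(60), np.uint8(58), np.uint8(57)), (216, np.uint8(59), np.uint8(59), np.uint8(58)), (218, np.uint8(58), np.uint8(58), np.uint8(56)), (220, np.uint8(59), np.uint8(57), np.uint8(57)), (222, np.uint8(56), np.uint8(56), np.uint8(56)), (224, np.uint8(57), np.uint8(57), np.uint8(57)), (226, np.uint8(57), np.uint8(57), np.uint8(57)), (228, np.uint8(58), np.uint8(56), np.uint8(57)), (230, np.uint8(57), np.uint8(56), np.uint8(57)), (232, np.uint8(57), np.uint8(56), np.uint8(57)), (234, np.uint8(56), np.uint8(56), np.uint8(57)), (236, np.uint8(55), np.uint8(55), np.uint8(56)), (238, np.uint8(56), np.uint8(56), np.uint8(57)), (240, np.uint8(58), np.uint8(5
[... 2050 characters left out ...]
), (324, np.uint8(39), np.uint8(76), np.uint8(139)), (326, np.uint8(38), np.uint8(75), np.uint8(138)), (328, np.uint8(37), np.uint8(75), np.uint8(138)), (330, np.uint8(36), np.uint8(74), np.uint8(137)), (332, np.uint8(37), np.uint8(75), np.uint8(137)), (334, np.uint8(36), np.uint8(73), np.uint8(137)), (336, np.uint8(37), np.uint8(73), np.uint8(136)), (338, np.uint8(36), np.uint8(73), np.uint8(136)), (340, np.uint8(37), np.uint8(74), np.uint8(136)), (342, np.uint8(36), np.uint8(73), np.uint8(135)), (344, np.uint8(36), np.uint8(73), np.uint8(135)), (346, np.uint8(36), np.uint8(73), np.uint8(135)), (348, np.uint8(29), np.uint8(54), np.uint8(98)), (350, np.uint8(21), np.uint8(26), np.uint8(38))]
```

View pics/o1.png

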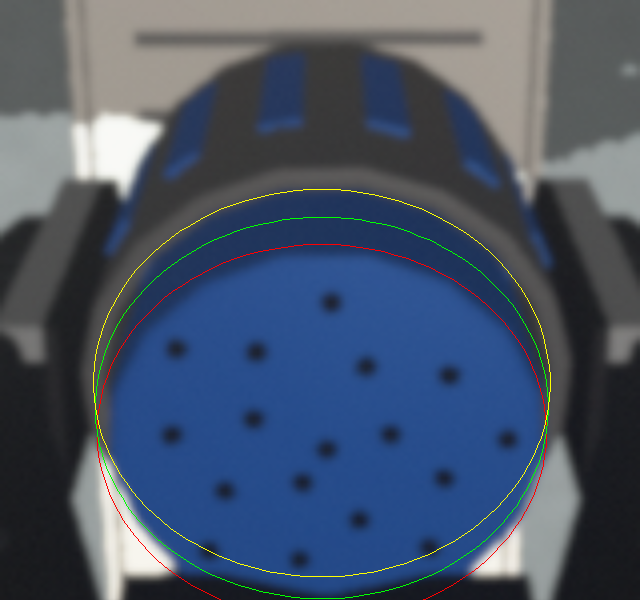

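The cup sits upright in the hand, about 3.5 mm toward −tool-x from the TCP. I'll carry it past the filter foot so the wrist camera can see the collar ahead of the cup.

Emit:
send_rows(
  moves=[
    [0,0,0,-0.1,-0.5,0.1,1],
    [0,0,0,-0.16,-0.9,0,1],
    [0,0,0,-0.16,-0.9,0,1],
    [0,0,0,-0.16,-0.9,0,1],
    [0,0,0,-0.16,-0.9,0,1],
    [0,0,0,-0.16,-0.9,0,1],
    [0,0,0,-0.16,-0.9,0,1],
    [0,0,0,-0.16,-0.9,0,1],
    [0,0,0,-0.16,-0.9,0,1],
    [0,0,0,-0.16,-0.9,0,1],
    [0,0,0,-0.16,-0.9,0,1],
    [0,0,0,-0.16,-0.9,0,1],
    [0,0,0,-0.16,-0.9,0,1],
    [0,0,0,-0.16,-0.9,0,1],
    [0,0,0,-0.16,-0.9,0,1],
    [0,0,0,-0.1,-0.6,0,1],
    [0,0,0,0,-0.3,0,1],
    [0,0,0,0,0,0,1],
    [0,0,0,0,0,0,1],
  ],
)

```text
time: 15.13
eef_pos: [0.4577, -0.3602, 0.1238]
orientation: [-177.8, -1.4, 100.6]
force: [-0.0, 0.4, -0.7]
finger_gap: 0.0549
```

Emit:
send_rows(
  moves=[
    [0,0,0,0,0,0,1],
    [0,0,0,0,0,0,1],
  ],
)

```text
time: 15.3
eef_pos: [0.4578, -0.3582, 0.1227]
orientation: [-177.7, -1.5, 100.7]
force: [-0.2, 0.7, 0.4]
finger_gap: 0.0549
```

```bash
cat >> h.py <<'E'
def green(s):
    hsv=cv2.cvtColor(s["color"],cv2.COLOR_RGB2HSV); H,Sa,V=[hsv[...,i].astype(int) for i in range(3)]
    m=((H>45)&(H<75)&(Sa>100)&(V>50)).astype(np.uint8)
    k,l,st,c=cv2.connectedComponentsWithStats(m); i=1+st[1:,4].argmax()
    e=cv2.convexHull(cv2.findContours((l==i).astype(np.uint8),cv2.RETR_EXTERNAL,cv2.CHAIN_APPROX_NONE)[0][0])
    v=fit(s,polycent(e),.027,.031); print("collar",polycent(e).round(1),st[i],v.round(4),cv2.contourArea(e),cv2.contourArea(np.float32(proj(s,circ(*v,.027,.031)))))
E
python3 - <<'E'
from h import *
s=wrist("w6"); green(s)
E
```

```text
[ 0.4578 -0.3582  0.1227] [-177.71   -1.49  100.7 ] [-0.19  0.69  0.42]
collar [339.3 164.2] [ 304  129   72   71 1617] [ 0.4628 -0.3224] 3947.5 4248.836827849038
```

View pics/w6.png

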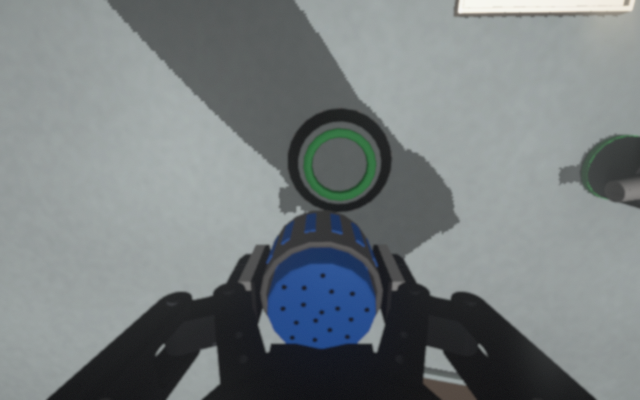

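The collar is at (339,164) in the wrist view, which maps to (0.463, −0.322) and matches the other two cameras. I'll take out the tilt and re-measure.

Emit:
send_rows(
  moves=[
    [-1.05,-2.55,0,0.1,0,0,1],
    [0,0,0,0,0,0,1],
    [0,0,0,0,0,0,1],
    [0,0,0,0,0,0,1],
  ],
)

```text
time: 15.68
eef_pos: [0.4621, -0.355, 0.1234]
orientation: [179.9, 0.0, 101.0]
force: [0.4, -1.3, 0.1]
finger_gap: 0.0553
```

Run:
```python
from h import *
s=wrist("w7"); green(s)
```

```text
[ 0.4621 -0.355   0.1234] [1.7995e+02 3.0000e-02 1.0099e+02] [ 0.38 -1.26  0.09]
collar [328.9 163.7] [ 294  128   71   72 1615] [ 0.4628 -0.3222] 3925.5 4214.618763204548
```

Emit:
send_rows(
  moves=[
    [0,0,0,0,0.5,0,1],
    [0,0,0,0,0.5,-0.3,1],
    [0,0,0,0,0.15,-0.6,1],
    [0,0,0,0,0,-0.5,1],
    [0,0,0,0,0,-0.2,1],
    [0,0,0,0,0,0,1],
    [0,0,0,0,0,0,1],
    [0,0,0,0,0,0,1],
  ],
)

```text
time: 16.4
eef_pos: [0.463, -0.3161, 0.0757]
orientation: [-180.0, -0.0, 101.0]
force: [0.9, -0.0, -0.3]
finger_gap: 0.0548
```

Emit:
send_rows(
  moves=[
    [0,0,0,0,0,0,1],
  ],
)

```text
time: 16.48
eef_pos: [0.4633, -0.3163, 0.0764]
orientation: [-180.0, -0.0, 101.0]
force: [0.2, -0.1, -0.6]
finger_gap: 0.0551
```

Emit:
send_rows(
  moves=[
    [0,0,0,-0.04,-0.09,-0.3,1],
    [0,0,0,0,0,-0.2,1],
    [0,0,0,0,0,-0.1,1],
    [0,0,0,0,0,0,1],
    [0,0,0,0,0,0,1],
  ],
)

```text
time: 16.9
eef_pos: [0.4624, -0.3204, 0.0581]
orientation: [179.9, 0.1, 101.0]
force: [-0.6, 0.5, -1.2]
finger_gap: 0.0551
```

Emit:
send_rows(
  moves=[
    [0,0,0,0,0,0,1],
  ],
)

```text
time: 16.98
eef_pos: [0.4623, -0.3204, 0.0579]
orientation: [179.9, 0.1, 101.0]
force: [0.0, 0.3, 0.2]
finger_gap: 0.0551
```

Emit:
send_rows(
  moves=[
    [0,0,0,0,0.05,-0.05,1],
    [0,0,0,0,0.01,-0.05,1],
    [0,0,0,0,0,0,1],
    [0,0,0,0,0,0,1],
  ],
)

```text
time: 17.32
eef_pos: [0.4625, -0.3184, 0.0551]
orientation: [179.9, 0.1, 101.0]
force: [-1.3, 0.7, -0.7]
finger_gap: 0.0547
```

Run:
```python
from h import *
from station import snapshot
a=snapshot("side")["color"][310:400,290:390]; b=snapshot("scene")["color"][160:250,140:240]
cv2.imwrite("pics/f1.png",cv2.resize(np.hstack([a,b]),None,fx=4,fy=4,interpolation=cv2.INTER_CUBIC)[:,:,::-1])
```

```text
(no output)
```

View pics/f1.png

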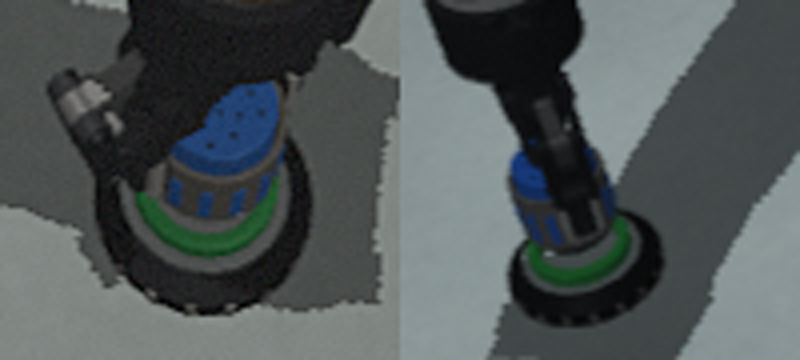

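Both views show the cup centred above the collar. Lowering gently while watching the force.

Emit:
send_rows(
  moves=[
    [0,0,0,0,0,-0.1,1],
    [0,0,0,0,0,-0.1,1],
    [0,0,0,0,0,0,1],
    [0,0,0,0,0,0,1],
  ],
)

```text
time: 17.75
eef_pos: [0.4626, -0.3185, 0.0486]
orientation: [179.9, 0.1, 101.0]
force: [0.3, 0.6, 0.1]
finger_gap: 0.0551
```

Emit:
send_rows(
  moves=[
    [0,0,0,0,0,-0.08,1],
    [0,0,0,0,0,-0.05,1],
    [0,0,0,0,0,0,1],
  ],
)

```text
time: 18.0
eef_pos: [0.4625, -0.3185, 0.0442]
orientation: [179.9, 0.1, 101.0]
force: [-0.3, 0.5, -1.0]
finger_gap: 0.0551
```

Emit:
send_rows(
  moves=[
    [0,0,0,0,0,-0.07,1],
    [0,0,0,0,0,-0.05,1],
    [0,0,0,0,0,0,1],
  ],
)

```text
time: 18.25
eef_pos: [0.4625, -0.3185, 0.0401]
orientation: [179.9, 0.1, 101.0]
force: [0.1, 0.7, -0.9]
finger_gap: 0.0547
```

Emit:
send_rows(
  moves=[
    [0,0,0,0,0,-0.05,1],
    [0,0,0,0,0,-0.04,1],
    [0,0,0,0,0,0,1],
  ],
)

```text
time: 18.5
eef_pos: [0.4626, -0.3186, 0.0375]
orientation: [179.9, 0.1, 101.0]
force: [-0.5, -0.1, 0.3]
finger_gap: 0.0552
```

Emit:
send_rows(
  moves=[
    [0,0,0,0,0,-0.03,1],
    [0,0,0,0,0,-0.03,1],
    [0,0,0,0,0,0,1],
  ],
)

```text
time: 18.75
eef_pos: [0.4627, -0.3189, 0.0378]
orientation: [179.8, 0.2, 101.0]
force: [0.0, 0.3, -0.5]
finger_gap: 0.0552
```

Emit:
send_rows(
  moves=[
    [0,0,0,0,0,0,0.9],
    [0,0,0,0,0,0,0.6],
    [0,0,0,0,0,0,0.3],
    [0,0,0,0,0,0,0],
    [0,0,0,0,0,0,0],
    [0,0,0,0,0,0,0],
  ],
)

```text
time: 19.25
eef_pos: [0.4629, -0.3189, 0.0374]
orientation: [179.8, 0.2, 101.0]
force: [0.5, -0.2, -0.3]
finger_gap: 0.0852
```

Run:
```python
from h import *
s=wrist("w8")
```

```text
[ 0.4629 -0.3189  0.0374] [179.84   0.2  100.95] [ 0.52 -0.18 -0.26]
```

View pics/w8.png

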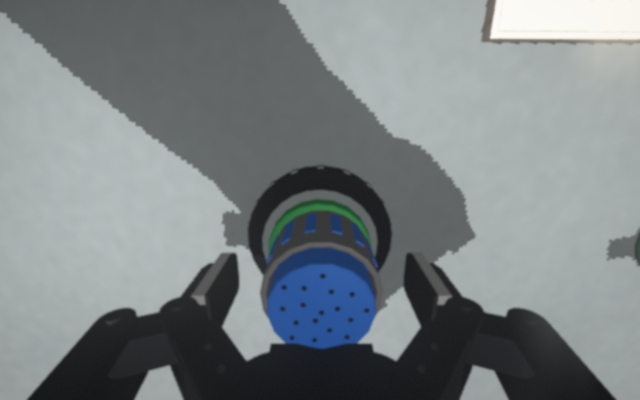

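Released, and the cup stands in the collar. I'll rise and head for cup C.

Emit:
send_rows(
  moves=[
    [0,0,0,0,0,0.3,0],
    [0,0,0,0,0,0.7,0],
    [0,0,0,0,0,0.9,0],
    [0,0,0,0,0,0.9,0],
    [0,0,0,0,0,0.9,0],
    [0,0,0,0.2,0.3,0.5,0],
    [0,0,0,0.5,0.8,0.2,0],
    [0,0,0,0.5,0.9,0,0],
    [0,0,0,0.5,0.9,0,0],
    [0,0,0,0.5,0.9,0,0],
    [0,0,0,0.5,0.8,0,0],
    [0,0,0,0.4,0.4,0,0],
    [0,0,0,0,0,0,0],
    [0,0,0,0,0,0,0],
    [0,0,0,0,0,0,0],
  ],
)

```text
time: 20.55
eef_pos: [0.5572, -0.1616, 0.1866]
orientation: [179.5, 0.4, 100.8]
force: [1.1, -0.1, -0.0]
finger_gap: 0.0849
```

Run:
```python
from h import *
from station import snapshot
s=wrist("w9"); foams(s,90)
a=snapshot("side")["color"][310:400,290:390]; b=snapshot("scene")["color"][160:250,140:240]
cv2.imwrite("pics/f2.png",cv2.resize(np.hstack([a,b]),None,fx=4,fy=4,interpolation=cv2.INTER_CUBIC)[:,:,::-1])
```

```text
[ 0.5572 -0.1616  0.1866] [179.47   0.38 100.79] [ 1.14 -0.08 -0.01]
[378.5  35.6] 2028 2976 [ 0.5795 -0.0228]
[330.3 159.5] 491 2040 [ 0.561  -0.1289]
[583.5 324.5] 1690 1089 [ 0.88   -0.2598]
```

View pics/f2.png

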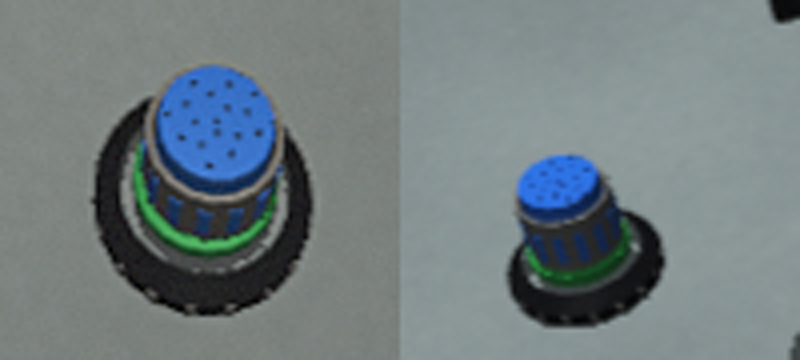

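View pics/w9.png

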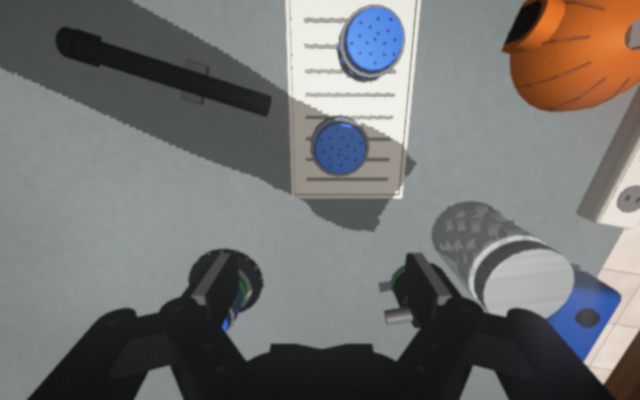

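The cup sits upright and fully down in the collar in both views. In the wrist view cup C is at (340,147).

Run:
```python
from h import *
s=wrist("w10")
hsv=cv2.cvtColor(s["color"],cv2.COLOR_RGB2HSV); H,Sa,V=[hsv[...,i].astype(int) for i in range(3)]
print(s["color"][150,330],hsv[150,330])
print(ray(s|{"rvec":s["rvec"].ravel()},(340.5,147),.067))
```

```text
[ 0.5569 -0.1623  0.1865] [179.47   0.38 100.7 ] [ 0.26 -0.8  -0.44]
[ 59  87 140] [110 148 140]
[ 0.56742664 -0.1160747   0.067     ]
```

Emit:
send_rows(
  moves=[
    [0.3,0.55,0,0.2,0.6,-0.4,0],
    [0,0,0,0.1,0.6,-0.7,0],
    [0,0,0,0,0.3,-0.8,0],
    [0,0,0,0,0,-0.7,0],
    [0,0,0,0,0,-0.3,0],
    [0,0,0,0,0,0,0],
    [0,0,0,0,0,0,0],
    [0,0,0,0,0,0,0],
  ],
)

```text
time: 21.42
eef_pos: [0.5642, -0.1215, 0.0991]
orientation: [179.8, 0.1, 100.2]
force: [0.1, -0.1, 0.0]
finger_gap: 0.0849
```

Emit:
send_rows(
  moves=[
    [0,0.2,0,0.06,0.15,-0.4,0],
    [0,0,0,0,0,-0.6,0],
    [0,0,0,0,0,-0.6,0],
    [0,0,0,0,0,-0.5,0],
    [0,0,0,0,0,-0.3,0],
    [0,0,0,0,0,-0.1,0],
    [0,0,0,0,0,0,0],
    [0,0,0,0,0,0,0],
  ],
)

```text
time: 22.08
eef_pos: [0.5703, -0.1182, 0.0261]
orientation: [179.4, 0.3, 100.0]
force: [0.6, -0.6, 0.3]
finger_gap: 0.0858
```

Run:
```python
from h import *
s=wrist("w11")
```

```text
[ 0.5703 -0.1182  0.0261] [179.45   0.28  99.99] [ 0.58 -0.61  0.31]
```

View pics/w11.png

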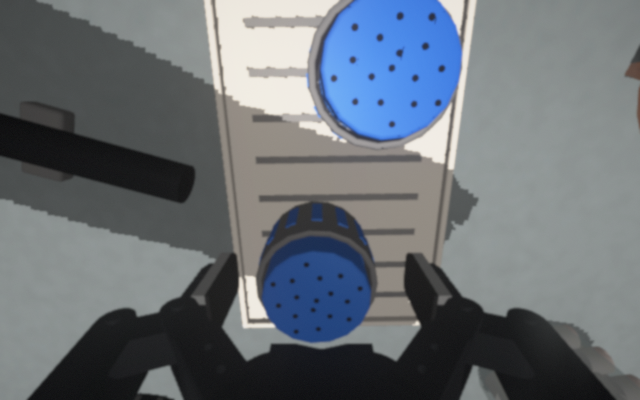

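Cup C is between the jaws, about 3 mm toward −x. I'll nudge over, close, and lift.

Emit:
send_rows(
  moves=[
    [0,0.5,0,-0.08,0,-0.03,0],
    [0,0,0,0,0,0,0.4],
    [0,0,0,0,0,0,0.8],
    [0,0,0,0,0,0,1],
    [0,0,0,0,0,0,1],
    [0,0,0,0,0,0,1],
    [0,0,0,0,0,0,1],
    [0,0,0,0,0,0.4,1],
    [0,0,0,0,0,0.8,1],
    [0,0,0,0,0,0.9,1],
    [0,0,0,0,0,0.9,1],
    [0,0,0,0,0,0.9,1],
    [0,0,0,0,0,0.4,1],
    [0,0,0,0,0,0,1],
    [0,0,0,0,0,0,1],
  ],
  force=40,
)

```text
time: 23.38
eef_pos: [0.5669, -0.1181, 0.1673]
orientation: [179.8, 0.3, 100.0]
force: [0.0, 0.5, -1.3]
finger_gap: 0.0545
```

Emit:
send_rows(
  moves=[
    [0,0,0,-0.06,0.5,0.1,1],
    [0,0,0,-0.12,0.9,0.05,1],
    [0,0,0,-0.12,0.9,0.05,1],
    [0,0,0,-0.12,0.9,0.05,1],
    [0,0,0,-0.12,0.9,0.05,1],
    [0,0,0,-0.12,0.9,0.05,1],
    [0,0,0,-0.12,0.9,0.05,1],
    [0,0,0,-0.12,0.9,0.05,1],
    [0,0,0,-0.12,0.9,0.05,1],
    [0,0,0,-0.12,0.9,0.05,1],
    [0,0,0,-0.12,0.9,0.05,1],
    [0,0,0,-0.12,0.9,0,1],
    [0,0,0,-0.12,0.9,0,1],
    [0,0,0,-0.12,0.9,0,1],
    [0,0,0,-0.12,0.9,0,1],
    [0,0,0,-0.12,0.6,0,1],
    [0,0,0,0,0.2,0,1],
    [0,0,0,0,0,0,1],
    [0,0,0,0,0,0,1],
  ],
)

```text
time: 24.97
eef_pos: [0.4967, 0.3148, 0.1622]
orientation: [-178.5, 0.5, 99.8]
force: [-0.1, -0.4, -0.7]
finger_gap: 0.0547
```

Run:
```python
from h import *
from station import snapshot
s=wrist("w12")
s=snapshot("scene"); cv2.imwrite("pics/s12.png",s["color"][:,:,::-1])
```

```text
[0.4967 0.3148 0.1622] [-178.47    0.51   99.82] [-0.06 -0.45 -0.75]
```

View pics/w12.png

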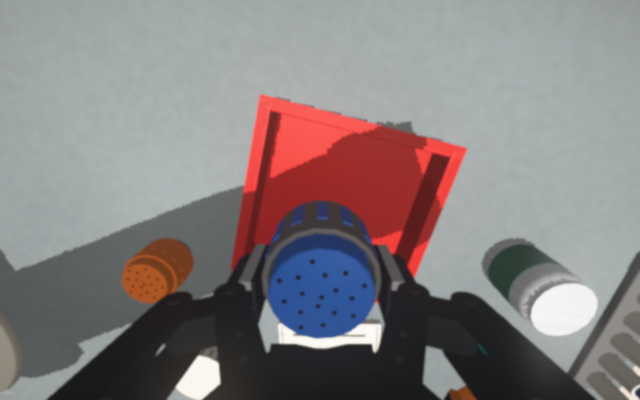

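View pics/s12.png

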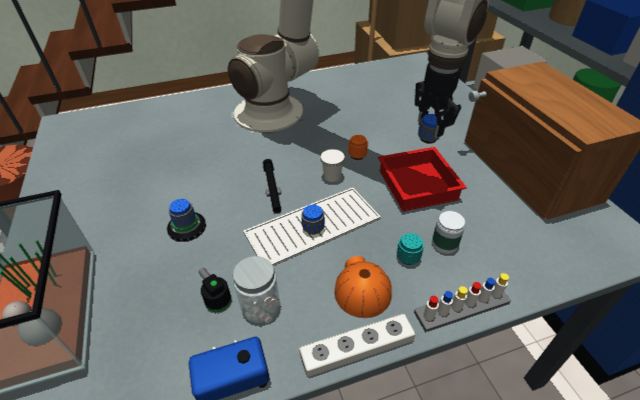

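The wrist view shows the tub's far rim corners at (263,96) and (466,149). I'll work out the tub centre from them.

Run:
```python
from h import *
s=wrist("w13"); s["rvec"]=s["rvec"].ravel()
a,b=[ray(s,p,.05)[:2] for p in((263,96),(466,149))]; u=(b-a)/np.linalg.norm(b-a)
n=np.array([u[1],-u[0]]); n=n if n[1]<0 else -n
print(a,b,np.linalg.norm(b-a),"yaw",np.degrees(np.arctan2(u[1],u[0])),"centre",(a+b)/2+.08*n)
S0=S["side"]
for p in((232,117),(296,111),(308,144),(243,157)): print(ray(S0,p,.05).round(3))
```

```text
[0.4971 0.3141 0.1625] [-178.49    0.5    99.75] [ 1.1  -0.48 -1.09]
[0.43174496 0.39065033] [0.61165264 0.37731072] 0.18040155408851707 yaw -4.240549497826337 centre [0.51578328 0.30419953]
[0.433 0.393 0.05 ]
[0.615 0.362 0.05 ]
[0.595 0.204 0.05 ]
[0.422 0.209 0.05 ]
```

Emit:
send_rows(
  moves=[
    [0.7,-1.4,0,0.5,-0.4,0,1],
    [0,0,0,0.15,-0.15,-0.3,1],
    [0,0,0,0,0,-0.7,1],
    [0,0,0,0,0,-0.7,1],
    [0,0,0,0,0,-0.4,1],
    [0,0,0,0,0,0,1],
    [0,0,0,0,0,0,1],
    [0,0,0,0,0,0,1],
  ],
)

```text
time: 25.78
eef_pos: [0.5189, 0.2906, 0.0981]
orientation: [179.9, 0.0, 99.2]
force: [-0.1, 0.6, -2.1]
finger_gap: 0.0548
```

Emit:
send_rows(
  moves=[
    [0,0,0,0,0.2,-0.5,1],
    [0,0,0,0,0,-0.6,1],
    [0,0,0,0,0,-0.5,1],
    [0,0,0,0,0,-0.3,1],
    [0,0,0,0,0,0,1],
    [0,0,0,0,0,0,1],
  ],
)

```text
time: 26.28
eef_pos: [0.5218, 0.2988, 0.0466]
orientation: [179.4, -0.2, 99.2]
force: [-0.3, -0.5, -0.6]
finger_gap: 0.0548
```

Emit:
send_rows(
  moves=[
    [0,0,0,0,0,0,1],
  ],
)

```text
time: 26.37
eef_pos: [0.5221, 0.2989, 0.0474]
orientation: [179.4, -0.2, 99.2]
force: [-0.0, 0.5, -1.0]
finger_gap: 0.0544
```

Down the last ~20 mm in small steps.

Emit:
send_rows(
  moves=[
    [0,0.5,0,-0.15,0,-0.2,1],
    [0,0,0,0,0,-0.15,1],
    [0,0,0,0,0,-0.1,1],
    [0,0,0,0,0,0,1],
  ],
)

```text
time: 26.7
eef_pos: [0.5184, 0.2997, 0.0359]
orientation: [179.7, -0.4, 99.2]
force: [0.6, -0.2, -1.2]
finger_gap: 0.0548
```

Emit:
send_rows(
  moves=[
    [0,0,0,0,0,-0.1,1],
    [0,0,0,0,0,-0.05,1],
    [0,0,0,0,0,0,1],
  ],
)

```text
time: 26.95
eef_pos: [0.5185, 0.2997, 0.0311]
orientation: [179.7, -0.4, 99.2]
force: [-0.7, 0.2, -0.8]
finger_gap: 0.0545
```

Emit:
send_rows(
  moves=[
    [0,0,0,0,0,-0.1,1],
    [0,0,0,0,0,-0.05,1],
    [0,0,0,0,0,0,1],
  ],
)

```text
time: 27.2
eef_pos: [0.5188, 0.3003, 0.0277]
orientation: [179.6, -0.5, 99.2]
force: [0.4, -0.3, -1.0]
finger_gap: 0.0546
```

Emit:
send_rows(
  moves=[
    [0,0,0,0,0,0,0.9],
    [0,0,0,0,0,0,0.6],
    [0,0,0,0,0,0,0.3],
    [0,0,0,0,0,0,0],
    [0,0,0,0,0,0,0],
    [0,0,0,0,0,0,0],
    [0,0,0,0,0,0.3,0],
    [0,0,0,0,0,0.7,0],
    [0,0,0,0,0,0.9,0],
    [0,0,0,0,0,0.9,0],
    [0,0,0,0,0,0.9,0],
    [0,0,0,0,0,0.9,0],
    [0,0,0,-0.5,0.6,0.6,0],
    [0,0,0,-0.7,0.8,0.2,0],
    [0,0,0,-0.7,0.8,0,0],
    [0,0,0,-0.7,0.8,0,0],
    [0,0,0,0,0,0,0],
    [0,0,0,0,0,0,0],
  ],
)

```text
time: 28.7
eef_pos: [0.436, 0.3915, 0.2054]
orientation: [179.4, -0.7, 99.0]
force: [-0.3, -0.8, -0.5]
finger_gap: 0.0853
```

Run:
```python
from h import *
from station import snapshot,observe
print(observe()["time"])
def f2(s,z0,uv):return fit(s,np.array(uv),z0,.0235)
for n,v in(("scene",185),("side",160)):
    s=snapshot(n); cv2.imwrite(f"pics/{n}9.png",s["color"][:,:,::-1]); print(n); foams(s,v)
    hsv=cv2.cvtColor(s["color"],cv2.COLOR_RGB2HSV); H,Sa,V=[hsv[...,i].astype(int) for i in range(3)]
    m=((H>100)&(H<125)&(Sa>150)&(V>v)).astype(np.uint8); m=cv2.morphologyEx(m,cv2.MORPH_CLOSE,np.ones((5,5)))
    k,l,st,c=cv2.connectedComponentsWithStats(m)
    for i in range(1,k):
        if 100<st[i,4]<700: print("collar z.08",fit(s,c[i],.080,.0235).round(4),"tub z.066",fit(s,c[i],.066,.0235).round(4))
```

```text
28.7
scene
[422.6 167.5] 134 156 [0.5202 0.3018]
[178.7 204.9] 187 202 [ 0.4479 -0.3233]
[312.3 211. ] 191 216 [ 0.5772 -0.0237]
[225.2 368.7] 1376 577 [ 0.8917 -0.2825]
collar z.08 [0.5338 0.292 ] tub z.066 [0.5191 0.3025]
collar z.08 [ 0.4629 -0.3214] tub z.066 [ 0.4467 -0.3235]
collar z.08 [ 0.5898 -0.0274] tub z.066 [ 0.5763 -0.0235]
side
[269.1 124.4] 112 137 [0.5175 0.2996]
[335.6 200.6] 222 260 [ 0.5755 -0.0253]
[343.6 340.4] 611 651 [ 0.4654 -0.3177]
collar z.08 [0.5132 0.2813] tub z.066 [0.5178 0.3011]
collar z.08 [ 0.57   -0.0365] tub z.066 [ 0.576  -0.0244]
collar z.08 [ 0.4623 -0.3225] tub z.066 [ 0.4657 -0.3173]
```

View pics/scene9.png

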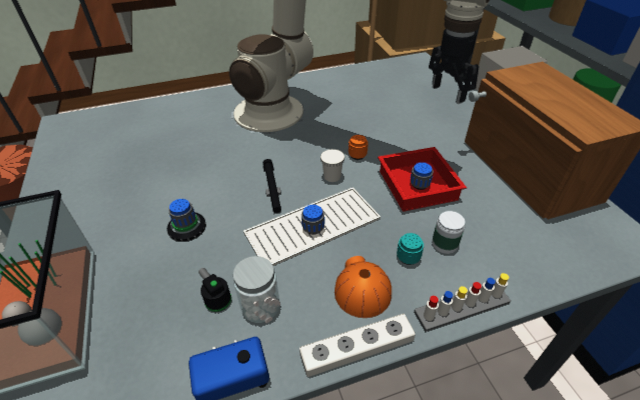

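View pics/side9.png

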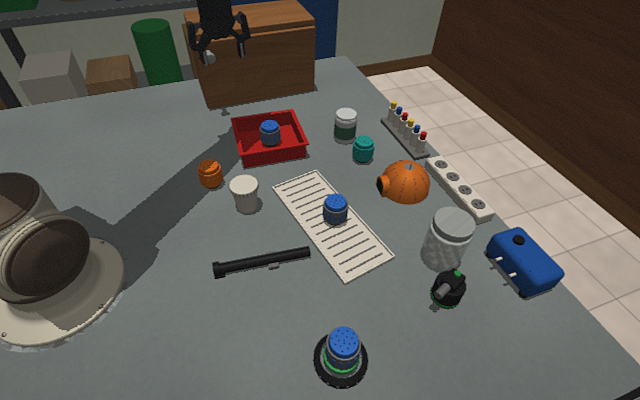

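In the final scene view one cup stands in the collar (180,212), one in the tub (422,176) and one on the tray (313,219), with the arm clear. Triangulating the collar cup at its home height gives less than 1 mm of offset. I'll let things settle, then hand in.

Emit:
send_rows(
  moves=[
    [0,0,0,0,0,0,0],
    [0,0,0,0,0,0,0],
    [0,0,0,0,0,0,0],
  ],
)

```text
time: 29.05
eef_pos: [0.4382, 0.3889, 0.205]
orientation: [179.4, -0.6, 98.8]
force: [0.5, 0.4, -0.5]
finger_gap: 0.0856
```

```bash
python3 -c "
from station import finish_job; print(finish_job())"
```

```text
the job is handed in; nothing more can be done
None
```

The job is handed in at about 29 s, with all three cups sorted; no verdict was reported.

**Squeeze test:** I named the cups by place, not by the task's a/b/c names. Pressed to about rim level, they pushed back as follows:

| Cup | Place on tray | Push-back | Verdict |
|---|---|---|---|
| A | nearest the tub | 12–14 N | springiest |
| B | middle | about 6 N | middling |
| C | nearest the filter foot | about 3 N | limpest |

The deepest press I read was about 11 mm, inside the 15 mm limit. On cup A I held twice. During the first hold the fingers drifted up and the force sagged to 9.6 N, so I repeated it, and the second stayed at 12.8 N or more.

**Placing:**
- **Springiest (A):** it is in the green collar, and the wrist force stayed at noise level (about 1 N) as it went in.
- **Limpest (C):** it was lowered into the red tub and released.
- **Middling (B):** it stands upright on the tray.

**Last checks:** both fixed cameras put the collar cup within 1 mm of the collar axis, assuming its home height, and the two views agree only if it is fully home. The tub cup is near the tub's centre. The bystanders look unmoved and the gripper is clear.

The only disagreement was 2–3 mm between the wrist and fixed cameras on the cup positions, which did not affect any grasp or the fit.

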